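# Fit the slicer blade on its locating pin

### The arm

A 6-joint arm with a two-finger parallel gripper is mounted at the origin on the work surface. World frame = base frame: x ahead of the robot, y to its left, z up, the work surface at z = 0. Lengths are in m, angles in rad, forces in N, time in s.
With the tool pointing down it reaches from about 0.4 to 0.825 m from the base axis. Payload 7 kg.
Tool frame: the origin (TCP) lies on the centre line of the jaws, within the pads' length; the fingertips stand 22 mm ahead of it and the grasp point (between the pads) lies 3 mm ahead of it; z points along the fingers, y is the line along which they close (so a half turn about z gives the same grasp; the last joint's range is limited). The gripper opens to 88 mm and grips with 3 to 60 N. Pads are 19 mm wide; open, the fingers measure 130 mm over their backs; the gripper's body (78 mm by 193 mm) begins 47 mm behind the grasp point.
Start: joints at [1.588, 0.359, 0.012, 0, -1.224, -0.288], TCP at [0.181, 0.65, 0.249] pointing down, gripper open.
Joint ranges: [-3.07, 3.07], [-1.43, 2.12], [-1.02, 1.25], [-3.03, 1.67], [-3.05, -0], [-3.03, 3.03]. Speed limits (rad/s): [2.39, 2.39, 3.01, 3.14, 3.14, 3.14].

### API

Orientations are given as [roll, pitch, yaw] about the fixed x, y, z axes, in that order (R = Rz(yaw) Ry(pitch) Rx(roll)).
In Python, from station import monitor, viewer, order gives the robot as it stands. The module is installed in compiled form; this text tells all that it offers.
- The arm moves only by the tool servo_tool, never from a script. Its argument "targets" is a list of rows, each an object with "angular": the turn, a rotation vector about the tool's x, y, z in degrees, a list of three; "xyz": the shift along the tool's x, y, z in cm, a list of three; "claw": the finger opening in cm, from 0 to 8.76. A call has 1 to 20 rows; each row shifts and turns the commanded pose from where the row before left it, along the tool's axes as they then stand; what a row does not reach is not made up. A row lasts 1/10 s, in which the tool goes at most 50 mm and 8.59 degrees, less where a joint would pass 70% of its speed; a pose out of reach is approached as far as the arm can. A call is refused whole if a number of a shift passes 5 or a number of a turn 8.59, either way. A call with a gripper value outside its range is refused whole. The fingers move at their own pace and stop on an object; "force" is the grip in N (left out, the last holds). Time passes only in rows, so rows that do not move let the fingers close. It gives the time, the measured TCP pose, the force, the opening and the grip force at its end, in the units of the state.
- monitor.get_state(): the state, without advancing time (a new reading comes with each control period).
- viewer.grab_frame(name): name is "side" or "top"; returns a dict with "color" (420x560x3 uint8, blue, green, red), "fovy" (degrees; the focal length in pixels is half the picture's height over the tangent of half this angle, whatever the lens; pixels are square), "cx", "cy" (the principal point, pixels), "k1" (the pictures are not rectified: a ray, as slopes to the right and down, at radius r is drawn at 1 + k1 r^2 times it, then the intrinsics apply), "R" (3x3) and "t" (3): a world point X has camera coordinates R X + t. Camera axes: x right, y down, z forward; pixel columns grow to the right and rows downward; lengths in m; the calibration is good to about 2 mm. A picture is of the moment at which its call begins. There is no depth.
- order.job_done(): hands the job in; it is judged then, once.
The state is a dict: "t": time; "q": joint angles; "qd": joint speeds; "joint_efforts": joint torques, N m; "eef_pos": TCP position; "ee_rot": TCP orientation; "force": force on the tool from outside, world axes, zero at the start; "moment": the same for the moment, N m; "width": finger opening in m; "gripper_force": force on a finger pad.
Only numpy, scipy, OpenCV 4.12 (cv2) and the standard library are available. Lean on these libraries where they do the work, as an engineer would, in place of code of your own. Each camera call takes 0.05 s, during which the arm holds its last target. There are 200 camera calls.

### The job

Take the flat steel slicer blade off the tea tray by its tab and lay it into the slicer's recess with its notch over the locating pin. Slide it along the bed until it is fully home on the pin and hold a steady, gentle push there for a moment, never ramming it, then swing the keeper all the way round over the blade's tail. Leave everything else where it is.

Things in the scene. Friction and masses are not known exactly. Their poses are not given: they have to be found in the camera images.
- blade: Loose flat dark steel slicer blade, 0.14 kg, 100 (x) x 50 (y) x 5 mm, flat on the tray. Origin: centre of underside, z up. Its +x end has an open notch on the centre line: bottom at x = 34, 11 mm wide to x = 44, then flaring at 45 degrees to 23 mm at the end, x = 50. On top a black grip tab, x -12 to 28, 12 mm wide, 5 to 35 mm above the underside: grip it across y.
- notch (a point): Point of the blade that lies on the pin's axis when the blade is home: blade frame (38, 0, 0) mm, at underside height, 4 mm ahead of the notch bottom.
- tab_top (a point): Centre of the top of the blade's grip tab: blade frame (8, 0, 35) mm.
- slicer: Fixed white slicer bed, frame on the work surface, z up. A home blade lies flat with its axes along these. Flat bed 30 mm high, x -150 to 90, 104 mm wide. The recess lies between two rails along x, 4 mm high, inner faces at y = +-29 mm, x -72 to 72. The blade slides home towards +x; only the pin stops it.
- keeper (a joint): Turn in rad of the keeper, a flat steel bar 14 x 6 mm on a vertical pivot, anticlockwise from above: 0 open (bar along slicer y, post on the +y side), 1.571 closed at its stop (post towards slicer -x; other end, 72 mm from the pivot, over the blade's tail). Underside 6.5 mm above the bed, 1.5 mm above a flat blade. Light friction, about 1 N at the post; stays where left.
- keeper_post (a point): Centre of the top of the keeper's post: black, upright, round, 12 mm diameter, 36 mm tall above the bar, 45 mm from the pivot (top 78.5 mm above the work surface, bar top 42.5 mm).
- keeper_pivot (a point): Pivot axis of the keeper at bar-top height: slicer frame (-94, 0, 42.5) mm; an 18 mm wide boss under the bar stands here. As it starts, the keeper leaves the recess free back to slicer x = -80 mm.
- tray: Stainless tea tray, fixed, 240 mm (x) by 300 mm (y), rim 16 mm high, floor 4 mm thick. Origin: centre of its underside.
- dish: Small ceramic dish with gold rim, 84 mm across, 23 mm high, loose on the tray: leave alone.
- press: Metal cookie press lying down, 240 mm long along its x, 56 mm thick: leave alone.
- container: Closed yellow container, 118 x 168 x 70 mm: leave alone.
- bowl: Footed glass bowl, 120 mm across, 92 mm high: leave alone.
- jar: Blue ceramic jar, 72 mm across, 85 mm high: leave alone.
- disc: Loose aluminium cookie-press disc, 48 mm across, 5 mm thick: leave alone.
- cup: White mug, 76 mm across, 60 mm high: leave alone.
- pinplate: Slotted steel plate flush in the bed, fixed, origin at its middle, slicer frame (46, 0, 30) mm. In its slot stands the locating pin, clamped steel, 8 mm diameter, 12 mm tall, on the slicer's centre line but anywhere from -12 to +12 mm along x from this origin: not measured, to be felt. A steady push of 4 to 8 N on it for half a second seats the blade; under 3 N is not enough, over 14 N is ramming.
- plunger (a joint): Travel in m of a tiny brass plunger that sticks out 3 mm from the pin's -x side, just above the bed, 3.5 mm wide and 4 mm high: 0 free, 0.003 when the notch bottom touches the pin. Very weak spring (0.15 N), it cannot move the blade.
Mind the look-alikes: they are no part of the job. What is meant by the blade is not red or yellow, and is the larger of those in its own colour.

How it is judged:
By the outcome, as a careful person would: the job done as asked, in the order asked, and still so for the second after the job is handed in, with the robot touching nothing.
It also fails if it takes over 64 s, if anything falls off the work surface, if the arm or the gripper's body presses on something with over 40 N, if the wrist force passes 120 N, or if a joint passes its speed limit or range.

## Working session

There is one attempt and no reset: what is moved stays moved. The work goes in short steps, Python scripts to look and compute and a tool call to move; the robot and the scene stay as the last step left them, time stands still between calls to the robot, and variables do not carry over. Pictures are saved under pics/ and viewed, at most 10 in all, crops included, and the job is handed in when it is done.

Besides the shell and the picture viewer there is one more tool, called after "Emit:" as name(argument=value, ...), one argument or row to a line, values as JSON. servo_tool: Moves the arm, as the interface text tells. Its arguments: {"type":"object","properties":{"targets":{"type":"array"},"force":{"type":"number"}},"required":["targets"]}

```bash
mkdir -p pics
cat > h.py <<'E'
import numpy as np, cv2
from station import monitor, viewer, order
def f(n):
    d=viewer.grab_frame(n); d["R"]=np.array(d["R"]);d["t"]=np.array(d["t"])
    d["f"]=d["color"].shape[0]/2/np.tan(np.radians(d["fovy"])/2); d["C"]=-d["R"].T@d["t"]; return d
def ray(d,u,v):
    K=np.array([[d["f"],0,d["cx"]],[0,d["f"],d["cy"]],[0,0,1.]])
    p=cv2.undistortPoints(np.array([[[u,v]]],float),K,np.array([d["k1"],0,0,0,0.]))[0,0]
    r=d["R"].T@np.array([p[0],p[1],1]); return r/np.linalg.norm(r)
def onz(d,u,v,z):
    r=ray(d,u,v); return d["C"]+r*(z-d["C"][2])/r[2]
def proj(d,X):
    c=d["R"]@np.array(X)+d["t"]; s=c[:2]/c[2]; s=s*(1+d["k1"]*(s@s)); return s*d["f"]+[d["cx"],d["cy"]]
def tri(d1,p1,d2,p2):
    a,b=ray(d1,*p1),ray(d2,*p2); A=np.stack([a,-b],1); s=np.linalg.lstsq(A,d2["C"]-d1["C"],rcond=None)[0]
    P,Q=d1["C"]+a*s[0],d2["C"]+b*s[1]; return (P+Q)/2,np.linalg.norm(P-Q)
E
python3 - <<'E'
from h import *
for n in("top","side"):
    d=f(n); cv2.imwrite(f"pics/{n}0.png",d["color"]); print(n,d["C"],d["fovy"],d["k1"],d["R"].round(2).tolist())
s=monitor.get_state(); print(s)
E
```

```text
top [0.426847   0.08556306 1.20525223] 49.724002839174226 0.03078010877123056 [[-0.01, -1.0, 0.01], [-1.0, 0.01, -0.09], [0.09, -0.01, -1.0]]
side [ 0.36948807 -0.88991065  0.98216194] 48.064108708450576 0.016945352728069712 [[0.98, -0.18, -0.01], [-0.13, -0.65, -0.75], [0.13, 0.73, -0.67]]
{'t': 0.1, 'q': array([ 1.58808450e+00,  3.59315344e-01,  1.11503871e-02, -2.88449446e-04,
       -1.22406941e+00, -2.88076461e-01]), 'qd': array([ 0.00148509, -0.00265567,  0.00292956, -0.00069711, -0.00208535,
       -0.00188634]), 'joint_efforts': array([-1.66451970e-03, -5.84162486e+01,  2.93748307e+01,  7.01539770e+00,
        1.01706258e-02, -5.62439550e-05]), 'eef_pos': array([0.1804934 , 0.65001332, 0.24771986]), 'ee_rot': array([ 3.14013683e+00, -1.48593465e-04, -2.70886401e-01]), 'force': array([ 0.79532474,  0.15278213, -0.53608164]), 'moment': array([ 0.0218592 , -0.00638737, -0.01090635]), 'gripper_force': 0.0, 'width': 0.08753914929558093}
```

View pics/top0.png

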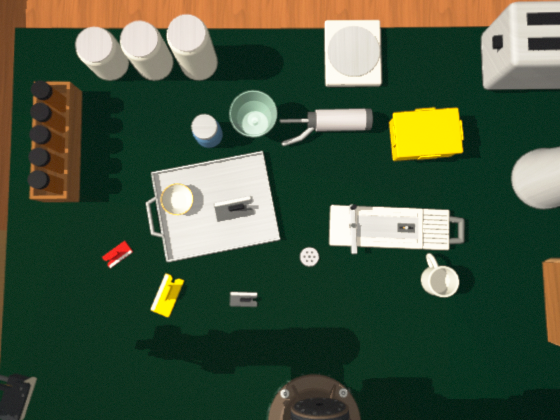

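View pics/side0.png

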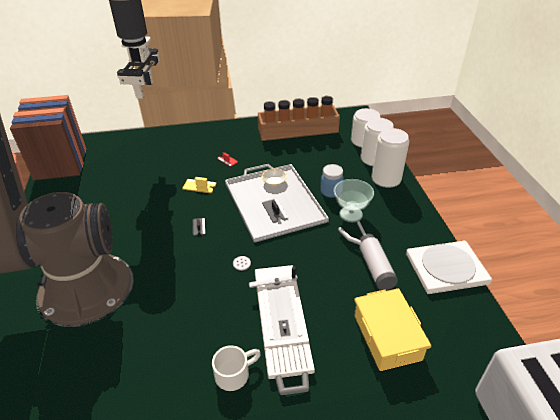

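Candidates: a dark blade on the tray, top (235,208); a small dark one on the table, (243,299); a red one, (117,254); a yellow one, (167,295). I choose the one on the tray, since it is dark and the larger. Slicer at (395,228) with its +x towards image right, keeper post near (352,209).

Run:
```python
from h import *
t=cv2.imread("pics/top0.png");s=cv2.imread("pics/side0.png")
def c(i,u,v,w,h,k): return cv2.resize(i[v:v+h,u:u+w],None,fx=k,fy=k,interpolation=cv2.INTER_CUBIC)
a=np.hstack([c(t,200,180,66,50,6),c(s,250,185,66,50,6)])
b=np.hstack([c(t,322,195,150,65,2.64*2),])[:, :792]
out=np.vstack([a,b[:290]]); print(out.shape); cv2.imwrite("pics/crop1.png",out[:600,:800])
```

```text
(590, 792, 3)
```

View pics/crop1.png

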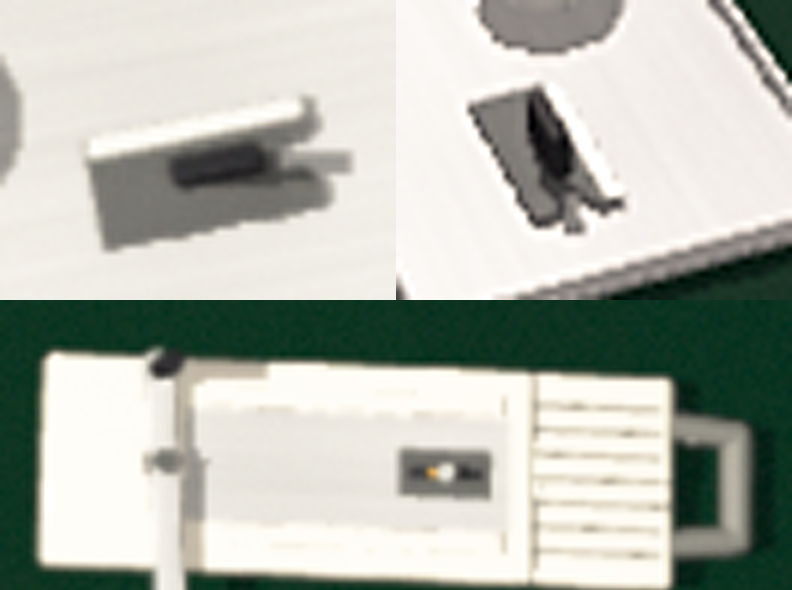

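The crop shows the tray blade: notch to the right at crop (330,165), black tab, full 100 mm size. The lower strip shows the slicer with the pin as a white dot at top (407,228), the plunger on its left and the post at (353,207).

```bash
cat > m.py <<'E'
from h import *
def line(p): 
    vx,vy,x,y=cv2.fitLine(np.array(p,np.float32),cv2.DIST_HUBER,0,.01,.01).ravel(); return np.array([x,y]),np.array([vx,vy])
def inter(a,b):
    s=np.linalg.solve(np.stack([a[1],-b[1]],1),b[0]-a[0]); return a[0]+a[1]*s[0]
def edge(vals,thr):  # subpixel first crossing up
    for i in range(1,len(vals)):
        if vals[i-1]<thr<=vals[i]: return i-1+(thr-vals[i-1])/(vals[i]-vals[i-1])
    return None
E
python3 - <<'E'
from m import *
d=f("top"); g=d["color"].astype(float).mean(2)
# slicer bed outline
T=[(u,195+edge(g[195:240,u],130)) for u in range(365,440)]
B=[(u,270-edge(g[270:230:-1,u],130)) for u in list(range(335,345))+list(range(362,440))]
L=[(315+edge(g[v,315:345],130),v) for v in range(212,240)]
# right bed edge guess from handle-free rows
Rr=[(460-edge(g[v,460:430:-1],130),v) for v in list(range(213,217))+list(range(242,246))]
lt,lb,ll,lr=map(line,(T,B,L,Rr))
cs=[inter(lt,ll),inter(lb,ll),inter(lb,lr),inter(lt,lr)]
W=np.array([onz(d,*c,.03) for c in cs]); print(np.round(cs,1).tolist()); print(W.round(4))
print("w",np.linalg.norm(W[0]-W[1]),np.linalg.norm(W[2]-W[3]),"l",np.linalg.norm(W[0]-W[3]),np.linalg.norm(W[1]-W[2]))
ax=(W[3]-W[0]+W[2]-W[1]);yaw=np.arctan2(ax[1],ax[0]);e=np.array([np.cos(yaw),np.sin(yaw),0]);n=np.array([-e[1],e[0],0])
O=W.mean(0)+.03*e; O[2]=0;print("slicer",O,yaw)
post=g[200:216,344:362]<70; v,u=np.nonzero(post);print("post",u.mean()+344,v.mean()+200,len(u)); P=onz(d,u.mean()+344,v.mean()+200,.0785);print(P,"exp",O-.094*e+.045*n)
k=g[222:234,385:425]; print(np.round(k[4:8]).astype(int).tolist())
pin=onz(d,406.7,227.6,.042); print("pin x",(pin-O)@e,(pin-O)@n)
# tab
for n_,roi in(("top",(200,180,70,50)),("side",(250,185,66,50))):
    D=d if n_=="top" else f("side"); G=D["color"].astype(float).mean(2); x,y,w,h=roi
    m=(G[y:y+h,x:x+w]<70).astype(np.uint8); nn,lab,st,ce=cv2.connectedComponentsWithStats(m); i=1+st[1:,4].argmax()
    c=cv2.findContours((lab==i).astype(np.uint8),0,2)[0][0][:,0]+[x,y]; print(n_,st[i],cv2.minAreaRect(c.astype(np.float32)),cv2.boxPoints(cv2.minAreaRect(c.astype(np.float32))).tolist())
E
```

```text
[[329.6000061035156, 204.1999969482422], [328.3999938964844, 244.89999389648438], [449.29998779296875, 249.89999389648438], [448.8999938964844, 209.3000030517578]]
[[ 0.5546 -0.048   0.03  ]
 [ 0.4486 -0.0429  0.03  ]
 [ 0.433  -0.3548  0.03  ]
 [ 0.5383 -0.3584  0.03  ]]
w 0.10608303788949573 0.10535086997978294 l 0.3107831376449348 0.31221772425858674
slicer [ 0.49209213 -0.23098478  0.        ] -1.6220941897553842
post 352.9724770642202 202.78899082568807 109
[ 0.55225953 -0.10116381  0.0785    ] exp [ 0.54185282 -0.13941582  0.        ]
[[228, 229, 229, 230, 231, 230, 229, 231, 230, 229, 232, 226, 181, 121, 102, 90, 91, 96, 114, 122, 175, 207, 188, 107, 82, 85, 103, 107, 110, 124, 202, 230, 235, 243, 249, 250, 249, 222, 246, 250], [230, 230, 229, 229, 230, 230, 232, 232, 230, 232, 231, 228, 181, 121, 91, 69, 66, 79, 145, 178, 218, 230, 216, 112, 57, 53, 72, 76, 98, 129, 217, 231, 233, 242, 249, 250, 249, 221, 244, 249], [229, 230, 229, 230, 230, 230, 231, 231, 232, 230, 231, 228, 180, 123, 97, 82, 79, 85, 117, 148, 199, 222, 185, 95, 55, 53, 64, 67, 94, 129, 223, 232, 235, 244, 249, 250, 249, 211, 211, 214], [226, 227, 227, 227, 228, 228, 229, 228, 230, 229, 229, 227, 179, 123, 110, 108, 107, 108, 109, 120, 143, 159, 135, 104, 98, 99, 100, 99, 108, 131, 222, 232, 233, 243, 249, 250, 249, 217, 235, 225]]
pin x 0.01277192105797694 -0.0005628889586779195
top [29 24 16  7 87] ((236.3918914794922, 207.35134887695312), (5.753964424133301, 15.45350456237793), 80.53767395019531) [[228.2972869873047, 205.7837677001953], [243.54054260253906, 203.2432403564453], [244.4864959716797, 208.91893005371094], [229.2432403564453, 211.45945739746094]]
side [ 34  41  32   9 158] ((299.5, 230.0), (8.0, 31.0), 90.0) [[284.0, 226.0], [315.0, 226.0], [315.0, 234.0], [284.0, 234.0]]
```

Run:
```python
from m import *
d=f("top"); s=f("side"); g=d["color"].astype(float).mean(2); G=s["color"].astype(float).mean(2)
mid=np.array([.5016,-.04545,0]); e=np.array([-.0513,-.9987,0]); n=np.array([.9987,-.0513,0]); O=mid+.1495*e
print("O",O,"plate proj",proj(d,O+.046*e+[0,0,.03]),"sep",proj(d,O+.09*e+[0,0,.03]),"side plate",proj(s,O+.046*e+[0,0,.03]))
X=O-.094*e+.045*n+[0,0,.0785]; print("post exp px",proj(d,X),proj(s,X))
print(g[200:214,345:361].astype(int))
# blade edges: mask
b=g[180:230,205:262]; print("tray",np.median(b))
B=[(u,218+0-0) for u in []]
for u in range(220,250,2): B.append((u,224-edge(-g[224:200:-1,u],-180)))
T=[]
for u in range(217,248,2):
    c=g[188:208,u]; i=edge(c,240); T.append((u,188+i) if i else (u,-1))
L=[(208+edge(-g[v,208:225],-180),v) for v in range(208,219)]
print(np.round(B,1).tolist(),np.round(T,1).tolist(),np.round(L,1).tolist())
lb,ll=line(B),line(L); lt=line([t for t in T if t[1]>0]); cs=[inter(lb,ll),inter(lt,ll)]
for c in cs: print("tail corner",c,onz(d,*c,.009))
for l in(lb,lt):
    a,bb=onz(d,*l[0],.009),onz(d,*(l[0]+l[1]*15),.009); v=(bb-a)*np.sign(a[1]-bb[1]); print("yaw",np.arctan2(v[1],v[0]))
m=((G<75)*255).astype(np.uint8)[190:225,262:290]; nn,lab,st,ce=cv2.connectedComponentsWithStats(m); i=lab[17,11]; print(st[i],ce[i]+[262,190]); 
for r in range(190,222): print("".join("#" if q<75 else "+" if q<140 else "." if q<215 else " " for q in G[r,262:296]), "|", "".join("#" if q<75 else "+" if q<140 else "." if q<215 else " " for q in g[r,208:266]))
```

```text
O [ 0.49393065 -0.19475565  0.        ] plate proj [404.22707068 227.60872759] sep [421.21291084 228.3249942 ] side plate [283.99658324 326.63457606]
post exp px [353.86245682 206.18439719] [293.82287235 267.47248139]
[[ 34  32  29  34  34  34  35  34  32  32  30  31  34  31  31  32]
 [ 30  34  32  28  27  32  30  29  33  35  34  35  29  29  35  34]
 [ 32  32  34  34  34  33  33  34  31  30  33  32  30  33  33  33]
 [ 31  38  33  30  30  38  50  48  35  34  31  33  36  28  34  35]
 [ 44  37  38  39  59  96 121 106  52  41  41  34  32  32  33  34]
 [121 108 106 108 137 186 157 100  55  46  46  45  56  59  53  53]
 [241 239 238 232 212 177 107  69  50  48  48  74 124 141 125 120]
 [250 250 249 243 217 130  59  48  50  51  58 103 165 175 172 170]
 [251 250 250 244 218 137  56  40  42  58  89 143 177 182 181 179]
 [251 250 250 246 225 198 118  88 103 120 146 173 180 181 181 185]
 [251 251 250 248 234 230 221 220 234 215 171 181 182 186 195 214]
 [250 251 250 248 240 242 237 237 235 225 179 181 185 209 243 246]
 [251 250 250 249 241 244 237 235 231 223 179 180 187 216 249 250]
 [251 251 2
[... 3313 characters left out ...]
             |        .++++++++++++++++++++++++++++++++++++...           
      .+++++#####++++.             |         .+++++++++++++++++++++++++++++++...               
       .+++++#####++++             |         .++++++++++++++++++++++++++++...                  
        ++++++##++++++.            |         .+++++++++++++++++++++..                          
        +++++++#+.+#++++#+         |         .++++++++++++++++...                              
        .#+++++#++..++++++.        |         .+++++++++++.+..                                  
         .+++++#++.  .+.           |          .+++++...                                        
          #+++++++.                |          ....
```

Emit:
servo_tool(
  targets=[
    {"xyz":[3.4,2.42,0],"angular":[0,0,0],"claw":8.7},
    {"xyz":[3.4,2.42,0],"angular":[0,0,0],"claw":5},
    {"xyz":[3.4,2.42,0],"angular":[0,0,0],"claw":5},
    {"xyz":[3.4,2.42,0],"angular":[0,0,0],"claw":5},
    {"xyz":[3.4,2.42,0],"angular":[0,0,0],"claw":5},
    {"xyz":[3.4,2.42,0],"angular":[0,0,0],"claw":5},
    {"xyz":[3.4,2.42,0],"angular":[0,0,0],"claw":5},
    {"xyz":[3.4,2.42,0],"angular":[0,0,0],"claw":5},
    {"xyz":[3.4,2.42,0],"angular":[0,0,0],"claw":5},
    {"xyz":[3.4,2.42,0],"angular":[0,0,0],"claw":5},
    {"xyz":[3.4,2.42,0],"angular":[0,0,0],"claw":5},
    {"xyz":[3.4,2.42,0],"angular":[0,0,0],"claw":5},
    {"xyz":[3.4,2.42,0],"angular":[0,0,0],"claw":5},
    {"xyz":[3.4,2.42,0],"angular":[0,0,0],"claw":5},
    {"xyz":[0,0,0],"angular":[0,0,8],"claw":5},
    {"xyz":[0,0,0],"angular":[0,0,8],"claw":5},
    {"xyz":[0,0,0],"angular":[0,0,8],"claw":5},
    {"xyz":[0,0,0],"angular":[0,0,8],"claw":5},
    {"xyz":[0,0,0],"angular":[0,0,8],"claw":5},
    {"xyz":[0,0,0],"angular":[0,0,8],"claw":5},
  ],
  force=20,
)

```text
t: 2.3
eef_pos: [0.5486, 0.1965, 0.2486]
ee_rot: [-3.142, 0.0, -1.114]
force: [0.1, -0.0, -0.1]
width: 0.0501
gripper_force: 0.0
```

Emit:
servo_tool(
  targets=[
    {"xyz":[0,0,0],"angular":[0,0,7.8],"claw":5},
    {"xyz":[0,0,0],"angular":[0,0,7.7],"claw":5},
    {"xyz":[0,0,0],"angular":[0,0,0],"claw":5},
  ],
)

```text
t: 2.6
eef_pos: [0.5485, 0.1966, 0.2486]
ee_rot: [3.142, 0.0, -1.381]
force: [0.5, -0.6, -0.0]
width: 0.0498
gripper_force: 0.0
```

Run:
```python
from h import *
d=f("top");s=f("side")
y=-1.385;e=np.array([np.cos(y),np.sin(y),0]);n=np.array([-e[1],e[0],0]);B=np.array([.5474,.2042,.004])
for p in([28,6,35],[28,-6,35],[-12,6,35],[-12,-6,35],[50,25,5],[50,-25,5],[-50,25,5],[-50,-25,5]):
    X=B+e*p[0]/1e3+n*p[1]/1e3+[0,0,p[2]/1e3]; print(p,proj(d,X).round(1),proj(s,X).round(1))
t0=cv2.imread("pics/side0.png"); c=cv2.resize(t0[258:385,245:325],None,fx=4.7,fy=4.7,interpolation=cv2.INTER_CUBIC)
t1=cv2.imread("pics/top0.png"); c1=cv2.resize(t1[195:255,322:432],None,fx=3.6,fy=3.6,interpolation=cv2.INTER_CUBIC)
out=np.zeros((600,800,3),np.uint8); out[:c.shape[0],:c.shape[1]]=c; out[:c1.shape[0],380:380+c1.shape[1]]=c1
now=cv2.resize(d["color"][160:260,180:300],None,fx=3.4,fy=3.4); out[230:230+now.shape[0],385:385+now.shape[1]]=now
cv2.imwrite("pics/c2.png",out)
```

```text
[28, 6, 35] [242.7 203.1] [279.6 207.5]
[28, -6, 35] [243.6 207.6] [275.9 208.5]
[-12, 6, 35] [227.5 206.1] [275.  199.7]
[-12, -6, 35] [228.3 210.6] [271.4 200.6]
[50, 25, 5] [250.4 195.8] [288.1 217.8]
[50, -25, 5] [254.  214.2] [272.8 221.8]
[-50, 25, 5] [213.3 203. ] [276.5 198.3]
[-50, -25, 5] [216.8 221.5] [261.8 202.1]
```

View pics/c2.png

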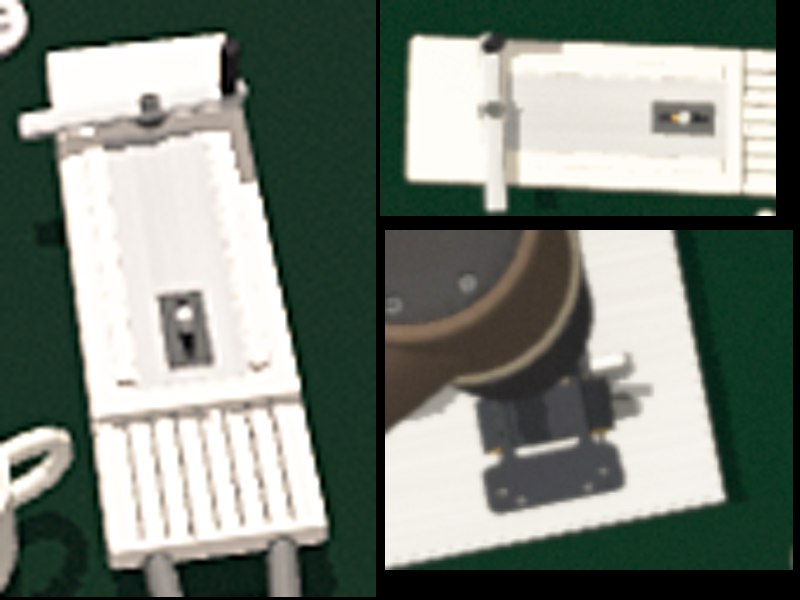

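The crops show the gripper over the tab and the slicer from both views: plate centre at top (405.8,227.4) / side (283.9,327.8), pivot (352.7,225.2) / (276.5,279.7), post top (353.3,206.3) / (293.5,266.5). I triangulate these.

Emit:
servo_tool(
  targets=[
    {"xyz":[0.1,0,4.5],"angular":[0,0,0.2],"claw":5},
    {"xyz":[0,0,4.5],"angular":[0,0,0],"claw":4.5},
    {"xyz":[0,0,4.5],"angular":[0,0,0],"claw":4},
    {"xyz":[0,0,4],"angular":[0,0,0],"claw":4},
    {"xyz":[0,0,2],"angular":[0,0,0],"claw":4},
    {"xyz":[0,0,1.3],"angular":[0,0,0],"claw":4},
    {"xyz":[0,0,0.4],"angular":[0,0,0],"claw":4},
    {"xyz":[0,0,0],"angular":[0,0,0],"claw":4},
  ],
)

```text
t: 3.5
eef_pos: [0.5491, 0.1958, 0.0368]
ee_rot: [-3.141, -0.0, -1.381]
force: [1.1, -0.5, -0.0]
width: 0.0401
gripper_force: 0.0
```

Run:
```python
from h import *
d=f("top");s=f("side")
e=np.array([-.0513,-.9987,0]); n=np.array([.9987,-.0513,0]); 
for nm,a,b,off in(("plate",(405.8,227.4),(283.9,327.8),(.046,0,.03)),("pivot",(352.7,225.2),(276.5,279.7),(-.094,0,.0425)),("post",(353.3,206.3),(293.5,266.5),(-.094,.045,.0785)),("pin",(407,227.5),(283.7,324.2),(.046,0,.042))):
    P,g=tri(d,a,s,b); print(nm,P.round(4),"gap",round(g,4),"O",(P-off[0]*e-off[1]*n).round(4), "atz", onz(d,*a,off[2])[:2].round(4),onz(s,*b,off[2])[:2].round(4))
```

```text
plate [ 0.4913 -0.2445  0.0309] gap 0.0014 O [ 0.4937 -0.1985  0.0309] atz [ 0.4921 -0.2448] [ 0.4907 -0.2439]
pivot [ 0.4981 -0.1049  0.043 ] gap 0.0003 O [ 0.4933 -0.1988  0.043 ] atz [ 0.4983 -0.105 ] [ 0.498  -0.1045]
post [ 0.5432 -0.1015  0.0804] gap 0.0 O [ 0.4934 -0.193   0.0804] atz [ 0.5434 -0.1018] [ 0.5436 -0.0998]
pin [ 0.4907 -0.2438  0.0445] gap 0.0007 O [ 0.493  -0.1978  0.0445] atz [ 0.4911 -0.2445] [ 0.4906 -0.242 ]
```

Emit:
servo_tool(
  targets=[
    {"xyz":[0,0,0],"angular":[0,0,0],"claw":2},
    {"xyz":[0,0,0],"angular":[0,0,0],"claw":1},
    {"xyz":[0,0,0],"angular":[0,0,0],"claw":0.5},
    {"xyz":[0,0,0],"angular":[0,0,0],"claw":0.5},
    {"xyz":[0,0,0],"angular":[0,0,0],"claw":0.5},
    {"xyz":[0,0,0],"angular":[0,0,0],"claw":0.5},
    {"xyz":[0,0,0],"angular":[0,0,0],"claw":0.5},
  ],
  force=30,
)

```text
t: 4.3
eef_pos: [0.5489, 0.1957, 0.0368]
ee_rot: [-3.141, 0.0, -1.382]
force: [-1.1, 0.1, 4.1]
width: 0.0119
gripper_force: 30.0
```

Emit:
servo_tool(
  targets=[
    {"xyz":[0,0,-1],"angular":[0,0,0],"claw":0.5},
    {"xyz":[0,0,-3],"angular":[0,0,0],"claw":0.5},
    {"xyz":[0,0,-3],"angular":[0,0,0],"claw":0.5},
    {"xyz":[0,0,-3],"angular":[0,0,0],"claw":0.5},
    {"xyz":[1.5,0.52,0],"angular":[0,0,0],"claw":0.5},
    {"xyz":[3.01,1.04,0],"angular":[0,0,0],"claw":0.5},
    {"xyz":[3.01,1.04,0],"angular":[0,0,0],"claw":0.5},
    {"xyz":[3.01,1.04,0],"angular":[0,0,0],"claw":0.5},
    {"xyz":[3.01,1.04,0],"angular":[0,0,0],"claw":0.5},
    {"xyz":[3.01,1.04,0],"angular":[0,0,0],"claw":0.5},
    {"xyz":[3.01,1.04,0],"angular":[0,0,0],"claw":0.5},
    {"xyz":[3.01,1.04,0],"angular":[0,0,0],"claw":0.5},
    {"xyz":[3.01,1.04,0],"angular":[0,0,0],"claw":0.5},
    {"xyz":[3.01,1.04,0],"angular":[0,0,0],"claw":0.5},
    {"xyz":[3.01,1.04,0],"angular":[0,0,0],"claw":0.5},
    {"xyz":[3.01,1.04,0],"angular":[0,0,0],"claw":0.5},
    {"xyz":[1.5,0.52,0],"angular":[0,0,0],"claw":0.5},
    {"xyz":[0,0,0],"angular":[0,0,6.8],"claw":0.5},
    {"xyz":[0,0,0],"angular":[0,0,6.8],"claw":0.5},
    {"xyz":[0,0,0],"angular":[0,0,0],"claw":0.5},
  ],
)

```text
t: 6.3
eef_pos: [0.4929, -0.1829, 0.1361]
ee_rot: [3.141, 0.0, -1.623]
force: [-0.3, 0.7, -0.9]
width: 0.0118
gripper_force: 30.0
```

Run:
```python
from h import *
d=f("top");s=f("side");print(monitor.get_state()["eef_pos"],monitor.get_state()["ee_rot"],monitor.get_state()["force"])
p=cv2.resize(d["color"][150:290,300:460],None,fx=2.5,fy=2.5); q=cv2.resize(s["color"][170:370,220:380],None,fx=2.5,fy=2.5)
out=np.zeros((500,800,3),np.uint8); out[:350,:400]=p; out[:500,400:]=q; cv2.imwrite("pics/c3.png",out)
```

```text
[ 0.49329234 -0.18256069  0.13630358] [ 3.14096873e+00  1.06378354e-04 -1.61677762e+00] [ 0.00882997  0.21818767 -0.78587211]
```

View pics/c3.png

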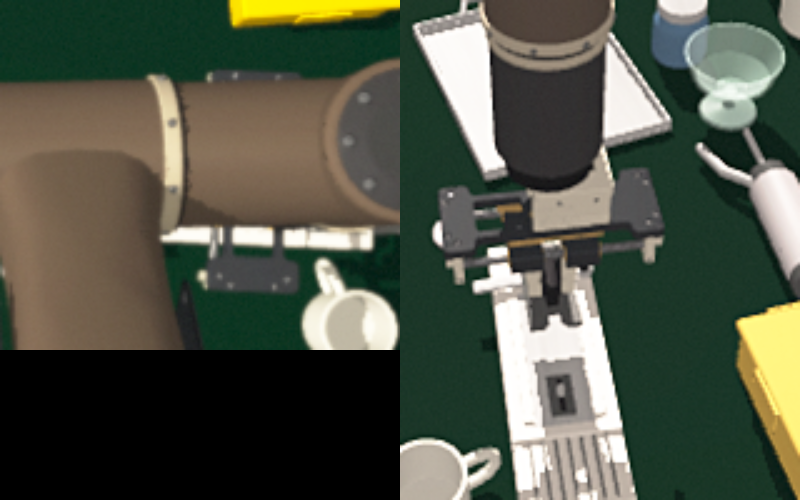

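The side crop shows the blade held level over the recess, with its notch (crop 555,320) facing the pin (560,388). The top view is blocked by the arm. I lower it now.

Emit:
servo_tool(
  targets=[
    {"xyz":[0,-0.1,2],"angular":[0,0,0],"claw":0.5},
    {"xyz":[0,0,2],"angular":[0,0,0],"claw":0.5},
    {"xyz":[0,0,1.5],"angular":[0,0,0],"claw":0.5},
    {"xyz":[0,0,1],"angular":[0,0,0],"claw":0.5},
    {"xyz":[0,0,0.3],"angular":[0,0,0],"claw":0.5},
    {"xyz":[0,0,0],"angular":[0,0,0],"claw":0.5},
  ],
)

```text
t: 7.0
eef_pos: [0.4947, -0.1825, 0.0684]
ee_rot: [3.141, -0.0, -1.619]
force: [0.0, 0.2, -1.0]
width: 0.0114
gripper_force: 30.0
```

Run:
```python
from h import *
s=f("side");st=monitor.get_state();print(st["eef_pos"],st["ee_rot"],st["force"])
q=cv2.resize(s["color"][250:350,235:335],None,fx=6,fy=6,interpolation=cv2.INTER_CUBIC);cv2.imwrite("pics/c4.png",q)
y=-1.62;e=np.array([np.cos(y),np.sin(y),0]);n=np.array([-e[1],e[0],0]);O=np.array([.4933,-.1985,0])
for p in((-72,29,34),(72,29,34),(-72,-29,34),(72,-29,34)): print(p,((proj(s,O+e*p[0]/1e3+n*p[1]/1e3+[0,0,.034])-[235,250])*6).round())
T=st["eef_pos"]
for p in((42,25),(42,-25)): print("blade corner",((proj(s,[*(T+e*p[0]/1e3+n*p[1]/1e3)[:2],T[2]-.0328+.005])-[235,250])*6).round())
```

```text
[ 0.49508939 -0.18251636  0.06893657] [-3.14123027e+00 -1.29203131e-04 -1.61894329e+00] [ 1.00740046 -0.23211844 -1.99028817]
(-72, 29, 34) [323. 223.]
(72, 29, 34) [377. 509.]
(-72, -29, 34) [188. 238.]
(72, -29, 34) [230. 527.]
blade corner [352. 402.]
blade corner [228. 417.]
```

View pics/c4.png

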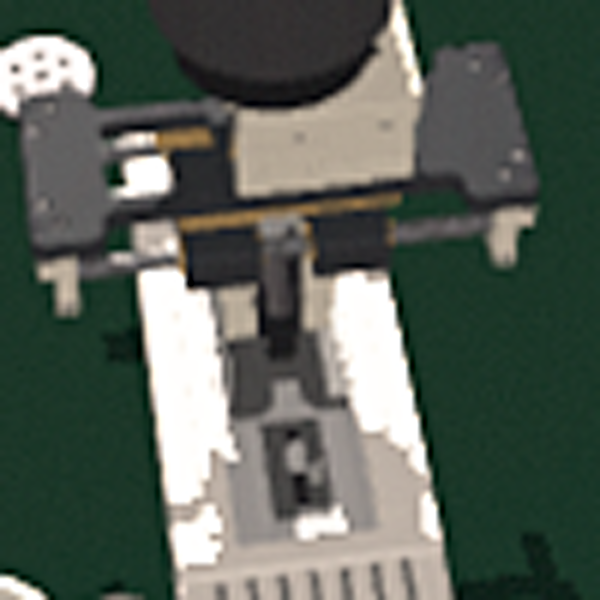

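The blade hovers about 5 mm above the bed between the rails, and its notch (288,390) lines up with the pin (298,460) along the slicer axis. I lower it to contact.

Emit:
servo_tool(
  targets=[
    {"xyz":[0,0,0.2],"angular":[0,0,0],"claw":0.5},
    {"xyz":[0,0,0.1],"angular":[0,0,0],"claw":0.5},
    {"xyz":[0,0,0.1],"angular":[0,0,0],"claw":0.5},
    {"xyz":[0,0,0],"angular":[0,0,0],"claw":0.5},
  ],
)

```text
t: 7.45
eef_pos: [0.4948, -0.1825, 0.0647]
ee_rot: [-3.141, 0.0, -1.62]
force: [-1.2, -0.1, -0.5]
width: 0.0117
gripper_force: 30.0
```

Emit:
servo_tool(
  targets=[
    {"xyz":[0,0,0.1],"angular":[0,0,0],"claw":0.5},
    {"xyz":[0,0,0],"angular":[0,0,0],"claw":0.5},
  ],
)

```text
t: 7.65
eef_pos: [0.4947, -0.1825, 0.0635]
ee_rot: [3.141, 0.0, -1.62]
force: [0.6, 0.1, -1.8]
width: 0.0118
gripper_force: 30.0
```

Emit:
servo_tool(
  targets=[
    {"xyz":[0,0,0.05],"angular":[0,0,0],"claw":0.5},
    {"xyz":[0,0,0],"angular":[0,0,0],"claw":0.5},
  ],
)

```text
t: 7.85
eef_pos: [0.4947, -0.1825, 0.063]
ee_rot: [3.141, -0.0, -1.62]
force: [-0.5, -0.5, -2.4]
width: 0.0117
gripper_force: 30.0
```

Emit:
servo_tool(
  targets=[
    {"xyz":[0,0,0.05],"angular":[0,0,0],"claw":0.5},
    {"xyz":[0,0,0],"angular":[0,0,0],"claw":0.5},
  ],
)

```text
t: 8.05
eef_pos: [0.4948, -0.1825, 0.0628]
ee_rot: [-3.141, -0.0, -1.62]
force: [-1.6, 0.6, 3.2]
width: 0.0116
gripper_force: 30.0
```

Emit:
servo_tool(
  targets=[
    {"xyz":[0,0,-0.02],"angular":[0,0,0],"claw":0.5},
    {"xyz":[0.2,0,0],"angular":[0,0,0],"claw":0.5},
    {"xyz":[0.2,0,0],"angular":[0,0,0],"claw":0.5},
    {"xyz":[0.2,0,0],"angular":[0,0,0],"claw":0.5},
    {"xyz":[0.2,0,0],"angular":[0,0,0],"claw":0.5},
    {"xyz":[0.2,0,0],"angular":[0,0,0],"claw":0.5},
    {"xyz":[0.2,0,0],"angular":[0,0,0],"claw":0.5},
    {"xyz":[0.2,0,0],"angular":[0,0,0],"claw":0.5},
    {"xyz":[0.1,0,0],"angular":[0,0,0],"claw":0.5},
    {"xyz":[0.1,0,0],"angular":[0,0,0],"claw":0.5},
    {"xyz":[0,0,0],"angular":[0,0,0],"claw":0.5},
  ],
  force=8,
)

```text
t: 9.15
eef_pos: [0.4941, -0.1987, 0.0628]
ee_rot: [-3.141, -0.0, -1.62]
force: [0.2, 0.6, 3.1]
width: 0.0123
gripper_force: 8.0
```

Emit:
servo_tool(
  targets=[
    {"xyz":[0.07,0,0],"angular":[0,0,0],"claw":0.5},
    {"xyz":[0.07,0,0],"angular":[0,0,0],"claw":0.5},
    {"xyz":[0.07,0,0],"angular":[0,0,0],"claw":0.5},
    {"xyz":[0.07,0,0],"angular":[0,0,0],"claw":0.5},
    {"xyz":[0.07,0,0],"angular":[0,0,0],"claw":0.5},
    {"xyz":[0,0,0],"angular":[0,0,0],"claw":0.5},
  ],
  force=6,
)

```text
t: 9.75
eef_pos: [0.4939, -0.2021, 0.0628]
ee_rot: [-3.141, -0.0, -1.62]
force: [1.0, 3.0, 4.3]
width: 0.012
gripper_force: 6.0
```

Emit:
servo_tool(
  targets=[
    {"xyz":[0.05,0,0],"angular":[0,0,0],"claw":0.5},
    {"xyz":[0.05,0,0],"angular":[0,0,0],"claw":0.5},
    {"xyz":[0,0,0],"angular":[0,0,0],"claw":0.5},
  ],
)

```text
t: 10.05
eef_pos: [0.4939, -0.203, 0.0629]
ee_rot: [-3.141, -0.0, -1.62]
force: [0.2, 3.5, 5.1]
width: 0.0116
gripper_force: 6.0
```

Run:
```python
from h import *
s=f("side");st=monitor.get_state();print(st["eef_pos"],st["force"])
q=cv2.resize(s["color"][290:350,255:315],None,fx=8,fy=8,interpolation=cv2.INTER_CUBIC);cv2.imwrite("pics/c5.png",q)
```

```text
[ 0.49385634 -0.20301991  0.06283337] [-0.3197047   2.74260991  5.19574972]
```

View pics/c5.png

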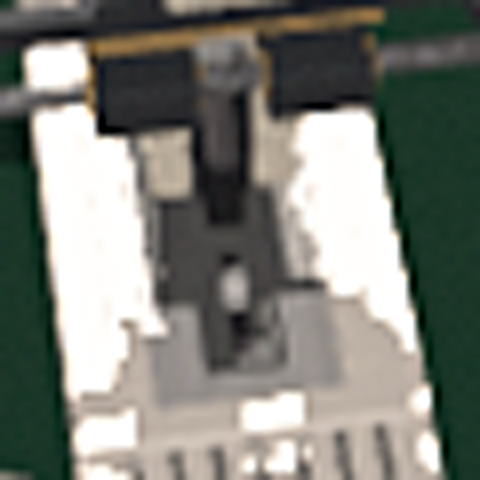

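The pin (235,285) is now inside the notch mouth (prong ends at row ~302), with roughly 7 mm to go by the image. I ease the down-press and continue.

Emit:
servo_tool(
  targets=[
    {"xyz":[0,0,-0.025],"angular":[0,0,0],"claw":0.5},
    {"xyz":[0.05,0,0],"angular":[0,0,0],"claw":0.5},
    {"xyz":[0.05,0,0],"angular":[0,0,0],"claw":0.5},
    {"xyz":[0.05,0,0],"angular":[0,0,0],"claw":0.5},
    {"xyz":[0,0,0],"angular":[0,0,0],"claw":0.5},
  ],
)

```text
t: 10.6
eef_pos: [0.4934, -0.2046, 0.0628]
ee_rot: [3.141, -0.0, -1.62]
force: [0.5, 0.8, 1.0]
width: 0.012
gripper_force: 6.0
```

Emit:
servo_tool(
  targets=[
    {"xyz":[0.05,0,0],"angular":[0,0,0],"claw":0.5},
    {"xyz":[0.05,0,0],"angular":[0,0,0],"claw":0.5},
    {"xyz":[0,0,0],"angular":[0,0,0],"claw":0.5},
  ],
)

```text
t: 10.9
eef_pos: [0.4934, -0.2056, 0.0629]
ee_rot: [3.141, -0.0, -1.62]
force: [-0.4, 0.3, -0.0]
width: 0.0118
gripper_force: 6.0
```

Free sliding now. I continue in small steps.

Emit:
servo_tool(
  targets=[
    {"xyz":[0.05,0,0],"angular":[0,0,0],"claw":0.5},
    {"xyz":[0.05,0,0],"angular":[0,0,0],"claw":0.5},
    {"xyz":[0,0,0],"angular":[0,0,0],"claw":0.5},
  ],
)

```text
t: 11.2
eef_pos: [0.4934, -0.2066, 0.0629]
ee_rot: [3.141, -0.0, -1.62]
force: [-0.4, -1.1, -1.0]
width: 0.0119
gripper_force: 6.0
```

Emit:
servo_tool(
  targets=[
    {"xyz":[0.04,0,0],"angular":[0,0,0],"claw":0.5},
    {"xyz":[0.04,0,0],"angular":[0,0,0],"claw":0.5},
    {"xyz":[0,0,0],"angular":[0,0,0],"claw":0.5},
  ],
)

```text
t: 11.5
eef_pos: [0.4934, -0.2074, 0.0629]
ee_rot: [3.141, -0.0, -1.62]
force: [-0.6, 0.0, -0.9]
width: 0.0122
gripper_force: 6.0
```

Emit:
servo_tool(
  targets=[
    {"xyz":[0.04,0,0.01],"angular":[0,0,0],"claw":0.5},
    {"xyz":[0.04,0,0],"angular":[0,0,0],"claw":0.5},
    {"xyz":[0,0,0],"angular":[0,0,0],"claw":0.5},
  ],
)

```text
t: 11.8
eef_pos: [0.4935, -0.2081, 0.0629]
ee_rot: [3.142, 0.0, -1.62]
force: [-0.2, -0.0, -0.7]
width: 0.0119
gripper_force: 6.0
```

Emit:
servo_tool(
  targets=[
    {"xyz":[0.04,0,0],"angular":[0,0,0],"claw":0.5},
    {"xyz":[0,0,0],"angular":[0,0,0],"claw":0.5},
  ],
)

```text
t: 12.0
eef_pos: [0.4935, -0.2085, 0.0629]
ee_rot: [-3.142, -0.0, -1.62]
force: [0.3, 0.1, -1.7]
width: 0.0119
gripper_force: 6.0
```

Emit:
servo_tool(
  targets=[
    {"xyz":[0.04,0,0],"angular":[0,0,0],"claw":0.5},
    {"xyz":[0,0,0],"angular":[0,0,0],"claw":0.5},
  ],
)

```text
t: 12.2
eef_pos: [0.4935, -0.2089, 0.0629]
ee_rot: [-3.142, 0.0, -1.62]
force: [-0.4, -0.1, -0.9]
width: 0.0118
gripper_force: 6.0
```

Emit:
servo_tool(
  targets=[
    {"xyz":[0.04,0,0],"angular":[0,0,0],"claw":0.5},
    {"xyz":[0.04,0,0],"angular":[0,0,0],"claw":0.5},
    {"xyz":[0,0,0],"angular":[0,0,0],"claw":0.5},
  ],
)

```text
t: 12.5
eef_pos: [0.4935, -0.2097, 0.0629]
ee_rot: [-3.142, -0.0, -1.62]
force: [-0.7, 0.0, -0.9]
width: 0.0119
gripper_force: 6.0
```

Emit:
servo_tool(
  targets=[
    {"xyz":[0.04,0,0],"angular":[0,0,0],"claw":0.5},
    {"xyz":[0,0,0],"angular":[0,0,0],"claw":0.5},
  ],
)

```text
t: 12.7
eef_pos: [0.4934, -0.2101, 0.0629]
ee_rot: [3.142, -0.0, -1.62]
force: [-0.5, 0.2, -1.1]
width: 0.0118
gripper_force: 6.0
```

Emit:
servo_tool(
  targets=[
    {"xyz":[0.04,0,0],"angular":[0,0,0],"claw":0.5},
    {"xyz":[0,0,0],"angular":[0,0,0],"claw":0.5},
  ],
)

```text
t: 12.9
eef_pos: [0.4934, -0.2105, 0.0629]
ee_rot: [-3.142, -0.0, -1.62]
force: [0.3, -0.0, -1.8]
width: 0.0121
gripper_force: 6.0
```

Emit:
servo_tool(
  targets=[
    {"xyz":[0.04,0,0],"angular":[0,0,0],"claw":0.5},
    {"xyz":[0,0,0],"angular":[0,0,0],"claw":0.5},
  ],
)

```text
t: 13.1
eef_pos: [0.4934, -0.2109, 0.0629]
ee_rot: [-3.142, 0.0, -1.62]
force: [-0.7, -0.9, -1.1]
width: 0.0117
gripper_force: 6.0
```

Emit:
servo_tool(
  targets=[
    {"xyz":[0.04,0,0.01],"angular":[0,0,0],"claw":0.5},
    {"xyz":[0,0,0],"angular":[0,0,0],"claw":0.5},
  ],
)

```text
t: 13.3
eef_pos: [0.4934, -0.2113, 0.0629]
ee_rot: [-3.141, -0.0, -1.62]
force: [-1.2, -0.4, -1.3]
width: 0.0117
gripper_force: 6.0
```

Emit:
servo_tool(
  targets=[
    {"xyz":[0.04,0,0],"angular":[0,0,0],"claw":0.5},
    {"xyz":[0,0,0],"angular":[0,0,0],"claw":0.5},
  ],
)

```text
t: 13.5
eef_pos: [0.4934, -0.2117, 0.0629]
ee_rot: [-3.141, -0.0, -1.62]
force: [0.2, 0.3, -1.6]
width: 0.0121
gripper_force: 6.0
```

Emit:
servo_tool(
  targets=[
    {"xyz":[0.04,0,0],"angular":[0,0,0],"claw":0.5},
    {"xyz":[0,0,0],"angular":[0,0,0],"claw":0.5},
  ],
)

```text
t: 13.7
eef_pos: [0.4933, -0.2121, 0.0628]
ee_rot: [-3.141, -0.0, -1.62]
force: [0.2, -0.0, -1.1]
width: 0.0117
gripper_force: 6.0
```

Emit:
servo_tool(
  targets=[
    {"xyz":[0.04,0,0.01],"angular":[0,0,0],"claw":0.5},
    {"xyz":[0,0,0],"angular":[0,0,0],"claw":0.5},
  ],
)

```text
t: 13.9
eef_pos: [0.4934, -0.2125, 0.0629]
ee_rot: [-3.141, 0.0, -1.62]
force: [-1.2, 1.5, 0.9]
width: 0.0118
gripper_force: 6.0
```

Emit:
servo_tool(
  targets=[
    {"xyz":[0.04,0,0],"angular":[0,0,0],"claw":0.5},
    {"xyz":[0,0,0],"angular":[0,0,0],"claw":0.5},
  ],
)

```text
t: 14.1
eef_pos: [0.4934, -0.2128, 0.0629]
ee_rot: [-3.141, 0.0, -1.62]
force: [-0.5, 1.8, 1.0]
width: 0.0118
gripper_force: 6.0
```

Emit:
servo_tool(
  targets=[
    {"xyz":[0.04,0,0],"angular":[0,0,0],"claw":0.5},
    {"xyz":[0,0,0],"angular":[0,0,0],"claw":0.5},
  ],
)

```text
t: 14.3
eef_pos: [0.4934, -0.2132, 0.0629]
ee_rot: [-3.141, 0.0, -1.62]
force: [0.8, 2.5, 1.8]
width: 0.0118
gripper_force: 6.0
```

Emit:
servo_tool(
  targets=[
    {"xyz":[0.04,0,0],"angular":[0,0,0],"claw":0.5},
    {"xyz":[0,0,0],"angular":[0,0,0],"claw":0.5},
  ],
)

```text
t: 14.5
eef_pos: [0.4934, -0.2137, 0.0628]
ee_rot: [-3.141, -0.0, -1.62]
force: [0.7, 2.6, 3.7]
width: 0.012
gripper_force: 6.0
```

Emit:
servo_tool(
  targets=[
    {"xyz":[0.04,0,0],"angular":[0,0,0],"claw":0.5},
    {"xyz":[0,0,0],"angular":[0,0,0],"claw":0.5},
  ],
)

```text
t: 14.7
eef_pos: [0.4934, -0.2141, 0.0628]
ee_rot: [-3.141, -0.0, -1.62]
force: [0.1, 3.7, 4.0]
width: 0.012
gripper_force: 6.0
```

Run:
```python
from h import *
s=f("side");F=[]
for i in range(6): f("side"); F.append(monitor.get_state()["force"])
print(np.mean(F,0)); q=cv2.resize(s["color"][290:350,255:315],None,fx=8,fy=8,interpolation=cv2.INTER_CUBIC);cv2.imwrite("pics/c6.png",q)
```

```text
[0.55990865 3.43219769 4.67783451]
```

View pics/c6.png

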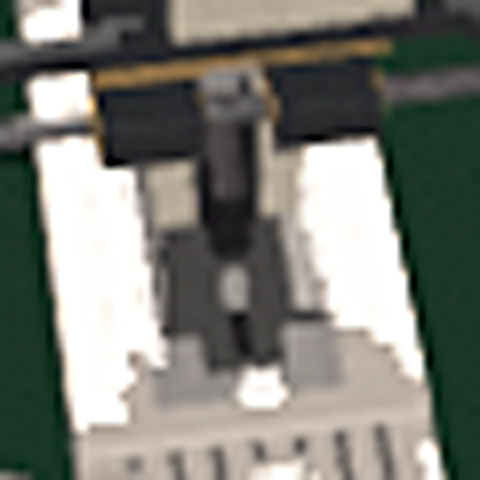

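The pin (235,285) is now deep in the notch, near its bottom. Fy of 3.4 N alongside Fz of 4.7 N is probably bed friction, so I ease the down-press and check again.

Emit:
servo_tool(
  targets=[
    {"xyz":[0,0,-0.02],"angular":[0,0,0],"claw":0.5},
    {"xyz":[0,0,0],"angular":[0,0,0],"claw":0.5},
  ],
)

```text
t: 15.25
eef_pos: [0.4933, -0.2142, 0.0628]
ee_rot: [-3.142, -0.0, -1.62]
force: [0.7, 2.6, 2.0]
width: 0.0118
gripper_force: 6.0
```

Emit:
servo_tool(
  targets=[
    {"xyz":[0.03,0,0],"angular":[0,0,0],"claw":0.5},
    {"xyz":[0,0,0],"angular":[0,0,0],"claw":0.5},
  ],
)

```text
t: 15.45
eef_pos: [0.4932, -0.2144, 0.0628]
ee_rot: [3.142, -0.0, -1.62]
force: [0.9, 1.7, 2.4]
width: 0.0118
gripper_force: 6.0
```

Emit:
servo_tool(
  targets=[
    {"xyz":[0.03,0,0],"angular":[0,0,0],"claw":0.5},
    {"xyz":[0,0,0],"angular":[0,0,0],"claw":0.5},
  ],
)

```text
t: 15.65
eef_pos: [0.4931, -0.2147, 0.0629]
ee_rot: [3.141, -0.0, -1.62]
force: [0.7, 2.4, 1.0]
width: 0.0121
gripper_force: 6.0
```

Emit:
servo_tool(
  targets=[
    {"xyz":[0.03,0,0],"angular":[0,0,0],"claw":0.5},
    {"xyz":[0,0,0],"angular":[0,0,0],"claw":0.5},
  ],
)

```text
t: 15.85
eef_pos: [0.493, -0.215, 0.0628]
ee_rot: [3.141, -0.0, -1.62]
force: [0.2, 1.9, 1.3]
width: 0.0121
gripper_force: 6.0
```

Emit:
servo_tool(
  targets=[
    {"xyz":[0.03,0,0],"angular":[0,0,0],"claw":0.5},
    {"xyz":[0,0,0],"angular":[0,0,0],"claw":0.5},
  ],
)

```text
t: 16.05
eef_pos: [0.493, -0.2153, 0.0629]
ee_rot: [3.141, 0.0, -1.62]
force: [0.1, 2.8, 2.3]
width: 0.0116
gripper_force: 6.0
```

Emit:
servo_tool(
  targets=[
    {"xyz":[0.03,0,0],"angular":[0,0,0],"claw":0.5},
    {"xyz":[0,0,0],"angular":[0,0,0],"claw":0.5},
  ],
)

```text
t: 16.25
eef_pos: [0.493, -0.2154, 0.0628]
ee_rot: [3.141, 0.0, -1.62]
force: [-0.9, 4.5, 2.4]
width: 0.0117
gripper_force: 6.0
```

Emit:
servo_tool(
  targets=[
    {"xyz":[0,0,0],"angular":[0,0,0],"claw":0.5},
    {"xyz":[0,0,0],"angular":[0,0,0],"claw":0.5},
  ],
  force=15,
)

```text
t: 16.45
eef_pos: [0.493, -0.2154, 0.0629]
ee_rot: [3.141, 0.0, -1.62]
force: [-0.2, 4.2, 2.9]
width: 0.0119
gripper_force: 15.0
```

Emit:
servo_tool(
  targets=[
    {"xyz":[0.02,0,0],"angular":[0,0,0],"claw":0.5},
    {"xyz":[0,0,0],"angular":[0,0,0],"claw":0.5},
  ],
)

```text
t: 16.65
eef_pos: [0.493, -0.2155, 0.0629]
ee_rot: [3.141, 0.0, -1.62]
force: [-0.9, 6.9, 4.0]
width: 0.0117
gripper_force: 15.0
```

That is firm contact: 0.2 mm gave +2.7 N with almost no motion. I add a touch more and hold.

Emit:
servo_tool(
  targets=[
    {"xyz":[0.008,0,0],"angular":[0,0,0],"claw":0.5},
    {"xyz":[0,0,0],"angular":[0,0,0],"claw":0.5},
    {"xyz":[0,0,0],"angular":[0,0,0],"claw":0.5},
    {"xyz":[0,0,0],"angular":[0,0,0],"claw":0.5},
    {"xyz":[0,0,0],"angular":[0,0,0],"claw":0.5},
    {"xyz":[0,0,0],"angular":[0,0,0],"claw":0.5},
    {"xyz":[0,0,0],"angular":[0,0,0],"claw":0.5},
    {"xyz":[0,0,0],"angular":[0,0,0],"claw":0.5},
    {"xyz":[0,0,0],"angular":[0,0,0],"claw":0.5},
  ],
)

```text
t: 17.55
eef_pos: [0.493, -0.2155, 0.0629]
ee_rot: [3.141, 0.0, -1.62]
force: [-0.3, 5.8, 3.1]
width: 0.0119
gripper_force: 15.0
```

Run:
```python
from h import *
F=[]
for i in range(8): f("side"); F.append(monitor.get_state()["force"])
print(np.mean(F,0),monitor.get_state()["eef_pos"])
```

```text
[-0.162209    6.29085456  2.84975443] [ 0.49300481 -0.21553092  0.0628707 ]
```

Emit:
servo_tool(
  targets=[
    {"xyz":[0.008,0,0],"angular":[0,0,0],"claw":0.5},
    {"xyz":[0,0,0],"angular":[0,0,0],"claw":0.5},
    {"xyz":[0,0,0],"angular":[0,0,0],"claw":0.5},
    {"xyz":[0,0,0],"angular":[0,0,0],"claw":0.5},
    {"xyz":[0,0,0],"angular":[0,0,0],"claw":0.5},
    {"xyz":[0,0,0],"angular":[0,0,0],"claw":0.5},
    {"xyz":[0,0,0],"angular":[0,0,0],"claw":0.5},
    {"xyz":[0,0,0],"angular":[0,0,0],"claw":0.5},
    {"xyz":[0,0,0],"angular":[0,0,0],"claw":0.5},
    {"xyz":[0,0,0],"angular":[0,0,0],"claw":0.5},
  ],
)

```text
t: 18.95
eef_pos: [0.493, -0.2156, 0.0629]
ee_rot: [3.141, 0.0, -1.62]
force: [0.4, 6.8, 3.2]
width: 0.0115
gripper_force: 15.0
```

Run:
```python
from h import *
F=[]
for i in range(8): f("side"); F.append(monitor.get_state()["force"])
print(np.mean(F,0),monitor.get_state()["eef_pos"])
```

```text
[-0.19167395  6.47012499  2.78432648] [ 0.49297985 -0.21556773  0.06286082]
```

The blade was held at a steady 6.5 N against the pin. I release, lift and go to the keeper post.

Emit:
servo_tool(
  targets=[
    {"xyz":[0,0,0],"angular":[0,0,0],"claw":1.5},
    {"xyz":[0,0,0],"angular":[0,0,0],"claw":2.5},
    {"xyz":[0,0,0],"angular":[0,0,0],"claw":3},
    {"xyz":[0,0,0],"angular":[0,0,0],"claw":3},
    {"xyz":[0,0,-1],"angular":[0,0,0],"claw":3},
    {"xyz":[0,0,-2],"angular":[0,0,0],"claw":3},
    {"xyz":[0,0,-3],"angular":[0,0,0],"claw":3},
    {"xyz":[0,0,-3],"angular":[0,0,0],"claw":3},
    {"xyz":[0,0,-1],"angular":[0,0,0],"claw":4},
    {"xyz":[-2.85,-1.12,0],"angular":[0,0,0],"claw":4.4},
    {"xyz":[-2.85,-1.12,0],"angular":[0,0,0],"claw":4.4},
    {"xyz":[-2.85,-1.12,0],"angular":[0,0,0],"claw":4.4},
    {"xyz":[-2.85,-1.12,0],"angular":[0,0,0],"claw":4.4},
    {"xyz":[0,0,0],"angular":[0,0,7.9],"claw":4.4},
    {"xyz":[0,0,0],"angular":[0,0,7.9],"claw":4.4},
    {"xyz":[0,0,0],"angular":[0,0,7.9],"claw":4.4},
    {"xyz":[0,0,0],"angular":[0,0,7.9],"claw":4.4},
    {"xyz":[0,0,0],"angular":[0,0,7.9],"claw":4.4},
    {"xyz":[0,0,0],"angular":[0,0,7.9],"claw":4.4},
  ],
)

```text
t: 21.25
eef_pos: [0.5432, -0.1043, 0.1631]
ee_rot: [3.141, -0.0, -2.453]
force: [0.3, 0.4, 0.8]
width: 0.0438
gripper_force: 0.0
```

Emit:
servo_tool(
  targets=[
    {"xyz":[0,0,0],"angular":[0,0,7.9],"claw":4.4},
    {"xyz":[0,0,0],"angular":[0,0,7.9],"claw":4.4},
    {"xyz":[0,0,0],"angular":[0,0,7.9],"claw":4.4},
    {"xyz":[0,0,0],"angular":[0,0,7.9],"claw":4.4},
    {"xyz":[0,0,0],"angular":[0,0,7.9],"claw":4.4},
    {"xyz":[0,0,0],"angular":[0,0,0],"claw":4.4},
  ],
)

```text
t: 21.85
eef_pos: [0.5433, -0.1043, 0.1631]
ee_rot: [3.142, -0.0, -3.139]
force: [0.4, -0.4, 0.2]
width: 0.044
gripper_force: 0.0
```

Run:
```python
from h import *
s=f("side");d=f("top")
out=np.zeros((480,800,3),np.uint8)
out[:,:400]=cv2.resize(s["color"][250:346,245:325],None,fx=5,fy=5,interpolation=cv2.INTER_CUBIC)
out[:300,400:]=cv2.resize(d["color"][190:265,330:430],None,fx=4,fy=4,interpolation=cv2.INTER_CUBIC)
cv2.imwrite("pics/c7.png",out)
st=monitor.get_state();print(st["eef_pos"],st["ee_rot"],st["force"])
```

```text
[ 0.54337558 -0.10433805  0.16307475] [-3.14159179e+00  3.42898018e-05 -3.13265577e+00] [0.44302399 0.26610932 0.36340094]
```

View pics/c7.png

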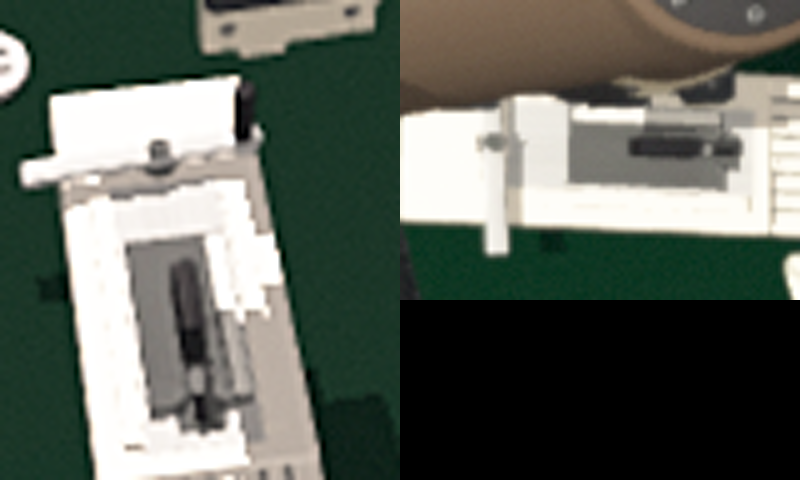

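The blade is flat in the recess with the pin at the notch bottom, at crop (197,378) in the side view. The keeper is still open with its post at (245,110). I descend onto the post.

Emit:
servo_tool(
  targets=[
    {"xyz":[0,0,4],"angular":[0,0,0],"claw":4.4},
    {"xyz":[0,0,3],"angular":[0,0,0],"claw":4.4},
    {"xyz":[0,0,1.5],"angular":[0,0,0],"claw":4.4},
    {"xyz":[0,0,0.6],"angular":[0,0,0],"claw":4.4},
    {"xyz":[0,0,0],"angular":[0,0,0],"claw":3},
    {"xyz":[0,0,0],"angular":[0,0,0],"claw":2},
    {"xyz":[0,0,0],"angular":[0,0,0],"claw":1.5},
    {"xyz":[0,0,0],"angular":[0,0,0],"claw":1},
    {"xyz":[0,0,0],"angular":[0,0,0],"claw":0.8},
    {"xyz":[0,0,0],"angular":[0,0,0],"claw":0.8},
  ],
  force=5,
)

```text
t: 22.95
eef_pos: [0.5439, -0.1043, 0.0726]
ee_rot: [3.142, 0.001, -3.136]
force: [-0.8, -0.1, 3.7]
width: 0.0119
gripper_force: 5.0
```

Emit:
servo_tool(
  targets=[
    {"xyz":[0.014,0.353,0],"angular":[0,0,-4.5],"claw":0.8},
    {"xyz":[0.014,0.353,0],"angular":[0,0,-4.5],"claw":0.8},
    {"xyz":[0.014,0.353,0],"angular":[0,0,-4.5],"claw":0.8},
    {"xyz":[0.014,0.353,0],"angular":[0,0,-4.5],"claw":0.8},
    {"xyz":[0.014,0.353,0],"angular":[0,0,-4.5],"claw":0.8},
    {"xyz":[0.014,0.353,0],"angular":[0,0,-4.5],"claw":0.8},
    {"xyz":[0,0,0],"angular":[0,0,0],"claw":0.8},
  ],
)

```text
t: 23.65
eef_pos: [0.5385, -0.0837, 0.0725]
ee_rot: [-3.141, 0.0, -2.664]
force: [-2.5, 0.4, 5.7]
width: 0.0118
gripper_force: 5.0
```

Emit:
servo_tool(
  targets=[
    {"xyz":[0,0,-0.1],"angular":[0,0,0],"claw":0.8},
    {"xyz":[0,0,0],"angular":[0,0,0],"claw":0.8},
  ],
)

```text
t: 23.85
eef_pos: [0.5384, -0.0838, 0.0727]
ee_rot: [3.141, 0.0, -2.667]
force: [0.2, 1.1, 0.0]
width: 0.0119
gripper_force: 5.0
```

Emit:
servo_tool(
  targets=[
    {"xyz":[0.014,0.353,0],"angular":[0,0,-4.5],"claw":0.8},
    {"xyz":[0.014,0.353,0],"angular":[0,0,-4.5],"claw":0.8},
    {"xyz":[0.014,0.353,0],"angular":[0,0,-4.5],"claw":0.8},
    {"xyz":[0.014,0.353,0],"angular":[0,0,-4.5],"claw":0.8},
    {"xyz":[0.014,0.353,0],"angular":[0,0,-4.5],"claw":0.8},
    {"xyz":[0.014,0.353,0],"angular":[0,0,-4.5],"claw":0.8},
    {"xyz":[0,0,0],"angular":[0,0,0],"claw":0.8},
  ],
)

```text
t: 24.55
eef_pos: [0.5243, -0.0679, 0.0727]
ee_rot: [3.141, -0.0, -2.194]
force: [-1.0, 2.5, -0.6]
width: 0.012
gripper_force: 5.0
```

Emit:
servo_tool(
  targets=[
    {"xyz":[0.014,0.353,0],"angular":[0,0,-4.5],"claw":0.8},
    {"xyz":[0.014,0.353,0],"angular":[0,0,-4.5],"claw":0.8},
    {"xyz":[0.014,0.353,0],"angular":[0,0,-4.5],"claw":0.8},
    {"xyz":[0.014,0.353,0],"angular":[0,0,-4.5],"claw":0.8},
    {"xyz":[0.014,0.353,0],"angular":[0,0,-4.5],"claw":0.8},
    {"xyz":[0.014,0.353,0],"angular":[0,0,-4.5],"claw":0.8},
    {"xyz":[0,0,0],"angular":[0,0,0],"claw":0.8},
  ],
)

```text
t: 25.25
eef_pos: [0.5048, -0.0601, 0.0727]
ee_rot: [3.141, -0.0, -1.725]
force: [-0.6, 0.7, -0.9]
width: 0.0121
gripper_force: 5.0
```

Emit:
servo_tool(
  targets=[
    {"xyz":[0.005,0.1,0],"angular":[0,0,-1.2],"claw":0.8},
    {"xyz":[0,0,0],"angular":[0,0,0],"claw":0.8},
  ],
)

```text
t: 25.45
eef_pos: [0.5042, -0.06, 0.0727]
ee_rot: [3.141, -0.0, -1.704]
force: [-0.6, 0.6, -2.9]
width: 0.0118
gripper_force: 5.0
```

Emit:
servo_tool(
  targets=[
    {"xyz":[0.005,0.08,0],"angular":[0,0,-1],"claw":0.8},
    {"xyz":[0,0,0],"angular":[0,0,0],"claw":0.8},
  ],
)

```text
t: 25.65
eef_pos: [0.5033, -0.0599, 0.0727]
ee_rot: [3.141, -0.0, -1.685]
force: [-0.5, 0.5, -3.8]
width: 0.0118
gripper_force: 5.0
```

Emit:
servo_tool(
  targets=[
    {"xyz":[0.003,0.08,0.02],"angular":[0,0,-1],"claw":0.8},
    {"xyz":[0,0,0],"angular":[0,0,0],"claw":0.8},
  ],
)

```text
t: 25.85
eef_pos: [0.5027, -0.0598, 0.0727]
ee_rot: [-3.142, -0.0, -1.666]
force: [-0.6, 0.9, -2.7]
width: 0.0119
gripper_force: 5.0
```

Emit:
servo_tool(
  targets=[
    {"xyz":[0.003,0.08,0],"angular":[0,0,-1],"claw":0.8},
    {"xyz":[0,0,0],"angular":[0,0,0],"claw":0.8},
  ],
)

```text
t: 26.05
eef_pos: [0.5018, -0.0597, 0.0727]
ee_rot: [-3.142, 0.0, -1.649]
force: [-1.2, 1.4, -2.6]
width: 0.012
gripper_force: 5.0
```

Emit:
servo_tool(
  targets=[
    {"xyz":[0.003,0.06,0],"angular":[0,0,-1],"claw":0.8},
    {"xyz":[0,0,0],"angular":[0,0,0],"claw":0.8},
  ],
)

```text
t: 26.25
eef_pos: [0.5012, -0.0597, 0.0727]
ee_rot: [3.142, 0.0, -1.631]
force: [-0.3, 1.1, -1.1]
width: 0.0119
gripper_force: 5.0
```

Emit:
servo_tool(
  targets=[
    {"xyz":[0.003,0.06,0],"angular":[0,0,-1],"claw":0.8},
    {"xyz":[0,0,0],"angular":[0,0,0],"claw":0.8},
  ],
)

```text
t: 26.45
eef_pos: [0.5006, -0.0597, 0.0727]
ee_rot: [-3.142, 0.0, -1.614]
force: [-0.6, 0.5, -2.0]
width: 0.0118
gripper_force: 5.0
```

Near the computed stop, x about 0.500. I go on until the force rises.

Emit:
servo_tool(
  targets=[
    {"xyz":[0,0.05,0],"angular":[0,0,0],"claw":0.8},
    {"xyz":[0,0,0],"angular":[0,0,0],"claw":0.8},
  ],
)

```text
t: 26.65
eef_pos: [0.5003, -0.0597, 0.0728]
ee_rot: [-3.141, 0.0, -1.615]
force: [0.1, 0.9, -2.3]
width: 0.0119
gripper_force: 5.0
```

Emit:
servo_tool(
  targets=[
    {"xyz":[0,0.05,0],"angular":[0,0,0],"claw":0.8},
    {"xyz":[0,0,0],"angular":[0,0,0],"claw":0.8},
  ],
)

```text
t: 26.85
eef_pos: [0.5001, -0.0597, 0.0728]
ee_rot: [-3.141, 0.0, -1.615]
force: [1.5, 0.1, -3.5]
width: 0.0115
gripper_force: 5.0
```

Emit:
servo_tool(
  targets=[
    {"xyz":[0,0.05,0],"angular":[0,0,0],"claw":0.8},
    {"xyz":[0,0,0],"angular":[0,0,0],"claw":0.8},
  ],
)

```text
t: 27.05
eef_pos: [0.4999, -0.0597, 0.0728]
ee_rot: [-3.14, 0.0, -1.614]
force: [5.1, -2.2, -6.4]
width: 0.012
gripper_force: 5.0
```

The stop is reached: 5 N reaction and no more travel. I release, lift away and check.

Emit:
servo_tool(
  targets=[
    {"xyz":[0,0.02,0],"angular":[0,0,0],"claw":0.8},
    {"xyz":[0,0,0],"angular":[0,0,0],"claw":0.8},
    {"xyz":[0,0,0],"angular":[0,0,0],"claw":2},
    {"xyz":[0,0,0],"angular":[0,0,0],"claw":3.5},
    {"xyz":[0,0,0],"angular":[0,0,0],"claw":4.4},
    {"xyz":[0,0,0],"angular":[0,0,0],"claw":4.4},
    {"xyz":[0,0,-2],"angular":[0,0,0],"claw":4.4},
    {"xyz":[0,0,-4],"angular":[0,0,0],"claw":4.4},
    {"xyz":[0,0,-4],"angular":[0,0,0],"claw":4.4},
    {"xyz":[-4,0,-2],"angular":[0,0,0],"claw":4.4},
    {"xyz":[-4,0,0],"angular":[0,0,0],"claw":4.4},
    {"xyz":[-4,0,0],"angular":[0,0,0],"claw":4.4},
    {"xyz":[-4,0,0],"angular":[0,0,0],"claw":4.4},
    {"xyz":[-4,0,0],"angular":[0,0,0],"claw":4.4},
    {"xyz":[0,0,0],"angular":[0,0,0],"claw":4.4},
  ],
)

```text
t: 28.55
eef_pos: [0.5081, 0.1439, 0.1928]
ee_rot: [-3.141, 0.001, -1.611]
force: [0.4, -0.6, -0.8]
width: 0.0437
gripper_force: 0.0
```

Run:
```python
from h import *
s=f("side");d=f("top")
out=np.zeros((500,800,3),np.uint8)
out[:,:400]=cv2.resize(s["color"][240:340,245:325],None,fx=5,fy=5,interpolation=cv2.INTER_CUBIC)
out[:300,400:]=cv2.resize(d["color"][190:265,330:430],None,fx=4,fy=4,interpolation=cv2.INTER_CUBIC)
cv2.imwrite("pics/c8.png",out)
st=monitor.get_state();print(st["eef_pos"],st["force"])
```

```text
[0.50736223 0.14093332 0.19247681] [-0.38298186 -1.08021767 -0.42912699]
```

View pics/c8.png

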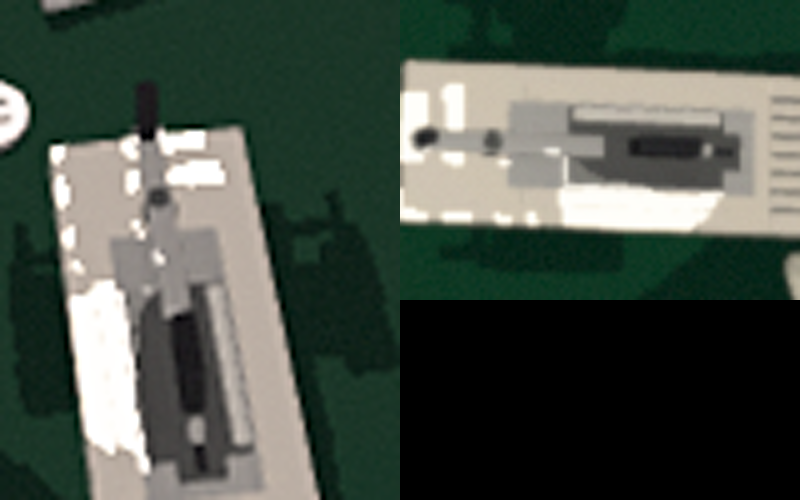

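The keeper bar lies along the slicer axis over the blade's tail (tip at crop (603,147)). The blade hasn't moved since release (tail 568, front 722), and the robot is clear.

```bash
python3 -c "
from station import order; print(order.job_done())"
```

```text
the job is handed in; nothing more can be done
None
```

The job is handed in: the blade is home on the pin after a steady push of about 6.5 N, and the keeper is swung to its stop over the tail; I did not re-check the other items in a last picture.

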